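# Clear up after a camera installation and pack the spare modules

### The job

The camera system is installed: clear up the network bench. First throw all the debris (timber and plywood offcuts, plaster, paper ball, orange trunking), from the mat and from inside the cardboard box, into the black waste bin; then pack all the spare modules (black injector, blue converter, white junction box, yellow arrester) side by side into the emptied cardboard box so that each lies flat on its floor. Leave the screw jar, tape measure and cable tester where they are.

Things in the scene. Friction and masses are not known exactly. Their poses are not given: they have to be found in the camera images.
- parts_box: Open brown cardboard box, outside 140 (x) x 210 (y) x 55 (z) mm, walls and floor 5 mm thick, so inside 130 x 200 mm and 50 mm deep; fixed to the bench. Origin: centre of its underside on the bench (inner floor at +5 mm); its y axis runs along the long side. It may stand to the left or to the right of the bench.
- waste_bin: Open square black plastic waste bin, outside 160 x 160 x 100 mm high, walls and floor 4 mm; fixed. Origin: centre of its underside. It stands on the other side of the bench from the cardboard box.
- injector: Spare module: black power-injector brick with a white label on top, 50 (x) x 34 (y) x 30 (z) mm. Origin: centre of its underside. May be absent.
- converter: Spare module: blue media converter with a grey plate on top, 48 (x) x 42 (y) x 28 (z) mm. Origin: centre of its underside. May be absent.
- junction: Spare module: white camera junction box with four screws on top, 50 (x) x 52 (y) x 32 (z) mm. Origin: centre of its underside. May be absent.
- arrester: Spare module: yellow surge arrester with a black band and six screws on top, 46 (x) x 48 (y) x 34 (z) mm. Origin: centre of its underside. May be absent.
- pine_offcut: Debris: offcut of brown timber, 42 x 26 x 22 mm. Origin: centre of its underside as first lying. May be absent.
- plaster_chunk: Debris: off-white lump of plaster, about 34 x 30 x 24 mm. Origin: centre of its underside. May be absent.
- ply_offcut: Debris: offcut of dark plywood with pale edge stripes, 36 x 32 x 18 mm. Origin: centre of its underside. May be absent.
- paper_ball: Debris: crumpled, stiff white paper ball, about 34 x 34 x 30 mm, lying in the cardboard box. Origin: centre of its underside. May be absent.
- trunking_offcut: Debris: orange piece of rectangular plastic trunking with dark ends, 40 (x) x 28 (y) x 18 (z) mm, lying in the cardboard box. Origin: centre of its underside. May be absent.
- screw_jar: Bystander: amber jar of screws with a red lid, 42 mm across, 46 mm high. Origin: centre of its underside.
- tape_measure: Bystander: green tape measure, 50 x 32 x 45 mm high. Origin: centre of its underside.
- tester: Bystander: red cable tester with a row of green lamps, 46 x 36 x 24 mm. Origin: centre of its underside.

How it is judged:
On the way:
1. Every piece of debris is in the waste bin, below its rim, while no spare module is in the cardboard box yet (x of pine_offcut in the frame of waste_bin between -0.08 and 0.08 m and y of pine_offcut in the frame of waste_bin between -0.08 and 0.08 m and z of each of pine_offcut, plaster_chunk, ply_offcut, paper_ball, trunking_offcut in the frame of waste_bin below 0.09 m and x of plaster_chunk in the frame of waste_bin between -0.08 and 0.08 m and y of plaster_chunk in the frame of waste_bin between -0.08 and 0.08 m and x of ply_offcut in the frame of waste_bin between -0.08 and 0.08 m and y of ply_offcut in the frame of waste_bin between -0.08 and 0.08 m and x of paper_ball in the frame of waste_bin between -0.08 and 0.08 m and y of paper_ball in the frame of waste_bin between -0.08 and 0.08 m and x of trunking_offcut in the frame of waste_bin between -0.08 and 0.08 m and y of trunking_offcut in the frame of waste_bin between -0.08 and 0.08 m and (z of injector in the frame of parts_box above 0.06 m or x of injector in the frame of parts_box below -0.07 m or x of injector in the frame of parts_box above 0.07 m or y of injector in the frame of parts_box below -0.105 m or y of injector in the frame of parts_box above 0.105 m) and (z of converter in the frame of parts_box above 0.06 m or x of converter in the frame of parts_box below -0.07 m or x of converter in the frame of parts_box above 0.07 m or y of converter in the frame of parts_box below -0.105 m or y of converter in the frame of parts_box above 0.105 m) and (z of junction in the frame of parts_box above 0.06 m or x of junction in the frame of parts_box below -0.07 m or x of junction in the frame of parts_box above 0.07 m or y of junction in the frame of parts_box below -0.105 m or y of junction in the frame of parts_box above 0.105 m) and (z of arrester in the frame of parts_box above 0.06 m or x of arrester in the frame of parts_box below -0.07 m or x of arrester in the frame of parts_box above 0.07 m or y of arrester in the frame of parts_box below -0.105 m or y of arrester in the frame of parts_box above 0.105 m)), for 0.2 s.
At the end, for the whole second after the job is handed in: All debris present lies in the waste bin, below its rim; every spare module present stands inside the cardboard box, right way up and level within about 8 degrees, its underside within 7 mm of the box's inner floor (none stacked, or leaning on another); everything is released and at rest (x of pine_offcut in the frame of waste_bin between -0.08 and 0.08 m and y of pine_offcut in the frame of waste_bin between -0.08 and 0.08 m and z of each of pine_offcut, plaster_chunk, ply_offcut, paper_ball, trunking_offcut in the frame of waste_bin below 0.09 m and x of plaster_chunk in the frame of waste_bin between -0.08 and 0.08 m and y of plaster_chunk in the frame of waste_bin between -0.08 and 0.08 m and x of ply_offcut in the frame of waste_bin between -0.08 and 0.08 m and y of ply_offcut in the frame of waste_bin between -0.08 and 0.08 m and x of paper_ball in the frame of waste_bin between -0.08 and 0.08 m and y of paper_ball in the frame of waste_bin between -0.08 and 0.08 m and x of trunking_offcut in the frame of waste_bin between -0.08 and 0.08 m and y of trunking_offcut in the frame of waste_bin between -0.08 and 0.08 m and x of injector in the frame of parts_box between -0.065 and 0.065 m and y of injector in the frame of parts_box between -0.1 and 0.1 m and z of each of injector, converter, junction, arrester in the frame of parts_box below 0.012 m and angle between each of injector, converter, junction, arrester's own z axis and vertical below 0.15 rad and x of converter in the frame of parts_box between -0.065 and 0.065 m and y of converter in the frame of parts_box between -0.1 and 0.1 m and x of junction in the frame of parts_box between -0.065 and 0.065 m and y of junction in the frame of parts_box between -0.1 and 0.1 m and x of arrester in the frame of parts_box between -0.065 and 0.065 m and y of arrester in the frame of parts_box between -0.1 and 0.1 m and linear speed of each of injector, converter, junction, arrester, pine_offcut, plaster_chunk, ply_offcut, paper_ball, trunking_offcut below 0.03 m/s); the robot touches nothing.
It fails at once if The screw jar is pushed more than 40 mm from its place, or tipped over (distance of screw_jar from where it was at the start of the episode above 0.04 m or angle between screw_jar's own z axis and vertical above 0.6 rad).
It fails at once if The tape measure is pushed more than 40 mm from its place, or tipped over (distance of tape_measure from where it was at the start of the episode above 0.04 m or angle between tape_measure's own z axis and vertical above 0.6 rad).
It fails at once if The tester is pushed more than 40 mm from its place, or tipped over (distance of tester from where it was at the start of the episode above 0.04 m or angle between tester's own z axis and vertical above 0.6 rad).
Of injector, converter, junction, arrester only 3 to 4 are there at a start; the rules pass over those that are not, and their reading is None.
Of pine_offcut, plaster_chunk, ply_offcut, paper_ball, trunking_offcut only 4 to 5 are there at a start; the rules pass over those that are not, and their reading is None.
At some moment in a run one of injector, converter, junction, arrester, pine_offcut, plaster_chunk, ply_offcut, paper_ball, trunking_offcut may be knocked a few centimetres aside while the robot is not near it.
Once in a run the grip may slacken for a moment while it holds something.
It also fails if it takes over 210 s, if anything falls off the work surface, if the arm or the gripper's body presses on something with over 40 N, if the wrist force passes 120 N, or if a joint passes its speed limit or range.

### The arm

A 6-joint arm with a two-finger parallel gripper is mounted at the origin on the work surface. World frame = base frame: x ahead of the robot, y to its left, z up, the work surface at z = 0. Lengths are in m, angles in rad, forces in N, time in s.
With the tool pointing down it reaches from about 0.375 to 0.825 m from the base axis. Payload 5.5 kg.
Tool frame: the origin (TCP) lies between the finger pads; the fingertips stand env.tcp_to_tips ahead of it and the grasp point (between the pads) lies 11 mm behind it (env.tcp_to_tips is the distance from the TCP to the fingertips, in m); z points along the fingers, y is the line along which they close (so a half turn about z gives the same grasp; the last joint's range is limited). The gripper opens to 85 mm and grips with 20 to 120 N. Pads are 22 mm wide; open, the fingers measure 114 mm over their backs; the gripper's body (76 mm by 85 mm) begins 54 mm behind the grasp point. The pads swing forward as they close: fully open they stand 13 mm farther back than shut.
Start: joints at [1.321, 0.314, -0.047, 1.21, 0, 1.571], TCP at [0.148, 0.581, 0.239] pointing down, gripper open.
Joint ranges: [-2.67, 2.67], [-0.69, 1.73], [-1.03, 1.25], [-2.08, 2.16], [-1.42, 1.45], [-3.14, 3.14]. Speed limits (rad/s): [2.39, 2.39, 3.01, 3.14, 3.14, 3.14].

### API

Orientations are given as a unit quaternion [x, y, z, w].
In Python, from cell import monitor, eyes, env gives the robot as it stands.
- The arm moves only by the shell command python3 -m crank 'ROWS'. ROWS is JSON, one flat list of numbers, 5 for each row, row after row: the opening, from -1 (shut) to 1 (fully open), then the shift along the world's x, y, z in mm, then the turn about the world's z in rad. A call has 1 to 8 rows; each row shifts and turns the commanded pose from where the row before left it; what a row does not reach is not made up. A row lasts 1/10 s, in which the tool goes at most 50 mm and 8.59 degrees, less where a joint would pass 70% of its speed; a pose out of reach is approached as far as the arm can. A call is refused whole if a number of a shift passes 50 or a number of a turn 0.15, either way. A call with a gripper value outside its range is refused whole. The fingers move at their own pace and stop on an object; the grip force is fixed at half the most. Time passes only in rows, so rows that do not move let the fingers close. It gives the time, the measured TCP pose, the force, the opening and the grip force at its end, in the units of the state.
- monitor.observe(): the state, without advancing time (a new reading comes with each control period).
- eyes.grab_frame(name): name is "scene" or "top" or "wrist"; returns a dict with "frame" (384x512x3 uint8, red, green, blue), "vertical_fov" (degrees; the focal length in pixels is half the picture's height over the tangent of half this angle, whatever the lens; pixels are square), "cx", "cy" (the principal point, pixels), "T" (4x4, takes a point from camera to world coordinates); the wrist camera has in their place "tool_from_camera" (4x4, takes a point from camera to tool coordinates, whose origin is the TCP and whose axes are the flange's). Camera axes: x right, y up, looking along -z (the intrinsics and any distortion apply to the point x, -y, -z); pixel columns grow to the right and rows downward; lengths in m; the calibration is good to about 2 mm. A picture is of the moment at which its call begins: read the wrist's pose just before it. There is no depth.
- env.sign_off(): hands the job in; it is judged then, once.
The state is a dict: "clock": time; "joints": joint angles; "qvel": joint speeds; "effort": joint torques, N m; "position": TCP position; "eef_rot": TCP orientation; "ft_force": force on the tool from outside, world axes, zero at the start; "moment": the same for the moment, N m; "width": finger opening in m; "grasp_force": force on a finger pad.
Only numpy, scipy, OpenCV 4.12 (cv2) and the standard library are available. Lean on these libraries where they do the work, as an engineer would, in place of code of your own. Each camera call takes 0.05 s, during which the arm holds its last target. There are 200 camera calls.

## Working session

There is one attempt and no reset: what is moved stays moved. The work goes in short steps, Python scripts to look and compute and a shell command to move; the robot and the scene stay as the last step left them, time stands still between calls to the robot, and variables do not carry over. Pictures are saved under pics/ and viewed, at most 14 in all, crops included, and the job is handed in when it is done.

```bash
ls; mkdir -p pics; cat > h.py <<'E'
import numpy as np, cv2
from cell import monitor, eyes, env
def snap(n,f):
    g=eyes.grab_frame(n); cv2.imwrite('pics/'+f+'.png',g['frame'][:,:,::-1]); np.save('pics/'+f+'.npy',g,allow_pickle=True); return g
def pt(g,u,v,z,T=None):
    h=g['frame'].shape[0]; f=h/2/np.tan(np.radians(g['vertical_fov'])/2)
    T=np.array(g['T']) if T is None else T
    d=T[:3,:3]@np.array([(u-g['cx'])/f,-(v-g['cy'])/f,-1]); o=T[:3,3]
    return o+d*(z-o[2])/d[2]
def load(f): return np.load('pics/'+f+'.npy',allow_pickle=True).item()
E
python3 - <<'E'
from h import *
for n in ['top','scene']:
    g=snap(n,n+'0'); print({k:v for k,v in g.items() if k!='frame'})
print(monitor.observe(), env.tcp_to_tips)
i=cv2.imread('pics/top0.png'); cv2.imwrite('pics/top0b.png',cv2.resize(i,(800,600),interpolation=cv2.INTER_CUBIC))
E
```

```text
pics
{'vertical_fov': 46.541118945847316, 'cx': 257.0502107070589, 'cy': 193.78468955057375, 'T': array([[ 2.56954978e-02,  9.82029998e-01, -1.86967441e-01,
         3.19699841e-01],
       [-9.99658903e-01,  2.61157455e-02, -2.15478962e-04,
        -2.21783752e-02],
       [ 4.67118732e-03,  1.86909204e-01,  9.82366087e-01,
         1.05248769e+00],
       [ 0.00000000e+00,  0.00000000e+00,  0.00000000e+00,
         1.00000000e+00]])}
{'vertical_fov': 50.94684284486152, 'cx': 254.87306865506807, 'cy': 190.81968237080193, 'T': array([[ 0.71264133, -0.51271499,  0.47881695,  1.03946423],
       [ 0.70148286,  0.5130119 , -0.49471262, -0.54236871],
       [ 0.00800778,  0.68843455,  0.72525426,  0.85001232],
       [ 0.        ,  0.        ,  0.        ,  1.        ]])}
{'clock': 0.1, 'joints': array([ 1.32099013e+00,  3.14149493e-01, -4.79742720e-02,  1.21023901e+00,
       -2.03647639e-05,  1.57079458e+00]), 'qvel': array([ 0.00180405, -0.00154493,  0.00109873,  0.00051648, -0.00079341,
        0.00123186]), 'effort': array([-2.59549015e-04, -5.40765667e+01,  3.40541196e+01,  1.11665006e-02,
       -4.02662277e-07,  1.70264197e-06]), 'position': array([0.14820665, 0.5808673 , 0.2385264 ]), 'eef_rot': array([ 1.24577678e-01,  9.92209549e-01, -7.78391580e-04, -8.74706476e-05]), 'ft_force': array([-0.02678743,  0.31933655,  0.45970517]), 'moment': array([ 0.01477139, -0.01935223,  0.07406453]), 'grasp_force': 0.0, 'width': 0.08530400618417057} 0.008
```

View pics/top0b.png

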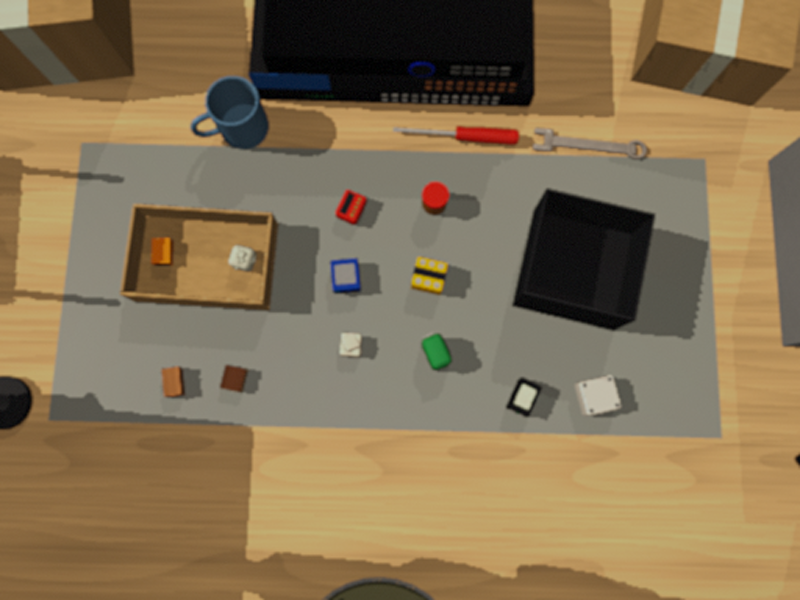

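View pics/scene0.png

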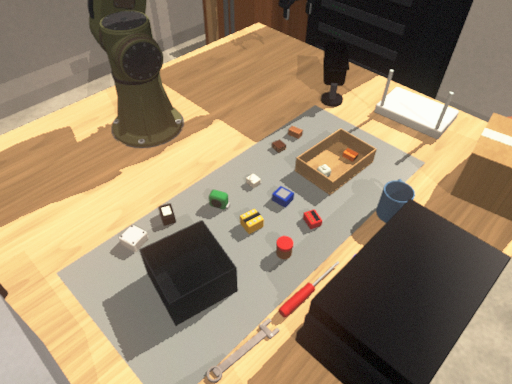

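The top view shows all nine items. The box is at left (200,255) and the bin at right (585,260). Debris: pine (173,381), ply (233,378), plaster (350,345), with trunking (162,250) and paper (242,258) in the box. Modules: converter (346,275), arrester (430,275), injector (525,397), junction (599,395). I'll rectify it for measurement.

```bash
cat >> h.py <<'E'
def rect(g,x0,x1,y0,y1,z,s,T=None):
    # world plane z -> image: row down = -x, col right = -y ; s px/mm ; grid every 50mm
    img=np.ascontiguousarray(g['frame'][:,:,::-1])
    h=g['frame'].shape[0]; f=h/2/np.tan(np.radians(g['vertical_fov'])/2)
    T=np.linalg.inv(np.array(g['T']) if T is None else T)
    W=int((y1-y0)*1000*s);H=int((x1-x0)*1000*s)
    c,r=np.meshgrid(np.arange(W),np.arange(H)); X=x1-r/s/1000;Y=y1-c/s/1000
    P=np.stack([X,Y,0*X+z,0*X+1],-1)@T.T
    u=g['cx']+f*P[...,0]/-P[...,2]; v=g['cy']-f*P[...,1]/-P[...,2]
    o=cv2.remap(img,u.astype('f4'),v.astype('f4'),cv2.INTER_CUBIC)
    for k in range(int(np.ceil(x0*20)),int(x1*20)+1):
        r=int((x1-k/20)*1000*s); cv2.line(o,(0,r),(W,r),(255,255,0),1); cv2.putText(o,'%.2f'%(k/20),(0,r-2),0,.35,(0,255,255))
    for k in range(int(np.ceil(y0*20)),int(y1*20)+1):
        c=int((y1-k/20)*1000*s); cv2.line(o,(c,0),(c,H),(255,255,0),1); cv2.putText(o,'%.2f'%(k/20),(c+1,10),0,.35,(0,255,255))
    return o
E
python3 - <<'E'
from h import *
g=load('top0')
cv2.imwrite('pics/rL.png',rect(g,.29,.58,0.03,.43,.025,2))
cv2.imwrite('pics/rR.png',rect(g,.29,.58,-.37,.03,.03,2))
E
```

```text
(no output)
```

View pics/rL.png

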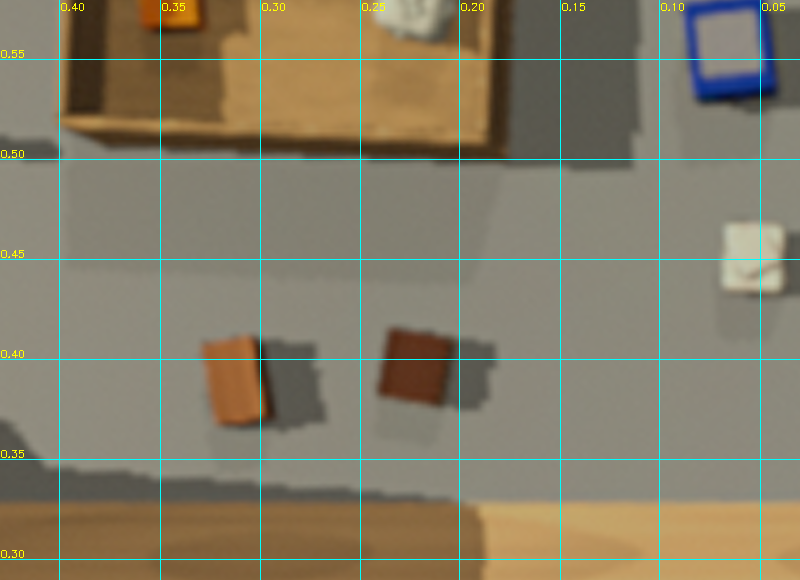

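View pics/rR.png

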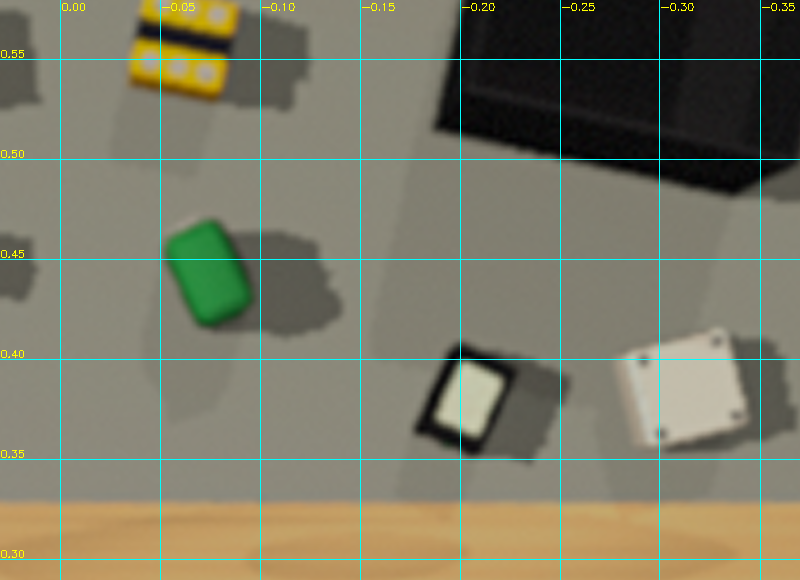

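Left: pine top centre is at px (234,381), ply (416,366), plaster (753,257). Right: injector (466,399), junction (690,388), tape (208,273). Next, the upper strip.

```bash
python3 - <<'E'
from h import *
g=load('top0')
a=rect(g,.49,.69,0.03,.43,.03,1.95)[:295];b=rect(g,.49,.69,-.37,.03,.03,1.95)[:295]
cv2.imwrite('pics/rU.png',np.vstack([a,b]))
E
```

```text
(no output)
```

View pics/rU.png

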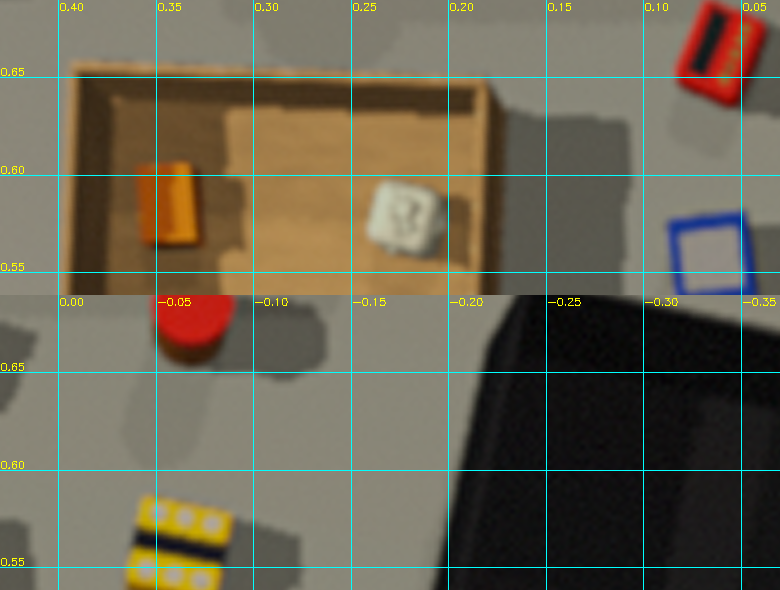

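```bash
python3 -m crank '[1,30,-33.5,-12,0.056, 1,30,-33.5,-12,0.056, 1,30,-33.5,-12,0.056, 1,30,-33.5,-12,0.056, 1,30,-33.5,-12,0.056, 1,30,-33.5,-12,0.056, 1,30,-33.5,-12,0.056, 1,30,-33.5,-12,0.056]'; python3 -m crank '[0.4,0,0,0,0,0.4,0,0,0,0]'
cat >> h.py <<'E'
def yaw():
    from scipy.spatial.transform import Rotation as R
    y=R.from_quat(monitor.observe()['eef_rot']).as_matrix()[:,1]; return np.arctan2(y[1],y[0])
def wT(g):
    from scipy.spatial.transform import Rotation as R
    s=monitor.observe(); W=np.eye(4); W[:3,:3]=R.from_quat(s['eef_rot']).as_matrix(); W[:3,3]=s['position']; return W@np.array(g['tool_from_camera'])
E
python3 - <<'E'
from h import *
g=load('top0')
for q in [(549,190),(654,213),(635,328),(515,306)]: print('bin',pt(g,q[0]/1.5625,q[1]/1.5625,.1).round(3))
s=monitor.observe(); print(s['position'],yaw(),s['width'],s['joints'].round(2))
w=snap('wrist','w1'); T=wT(w); print(T.round(3))
p=s['position'];cv2.imwrite('pics/w1r.png',np.hstack([cv2.resize(w['frame'][:,:,::-1],(400,300)),rect(w,.315,.465,.21,.41,.022,2,T)]))
E
```

```text
clock: 0.9
position: [0.3891, 0.3117, 0.1427]
eef_rot: [-0.1, 0.995, -0.0, -0.0]
ft_force: [0.3, 0.4, -0.3]
width: 0.0851
grasp_force: 0.0
clock: 1.1
position: [0.3884, 0.3124, 0.1428]
eef_rot: [-0.097, 0.995, -0.0, -0.001]
ft_force: [0.2, -0.1, -0.4]
width: 0.061
grasp_force: 0.0
bin [ 0.671 -0.229  0.1  ]
bin [ 0.641 -0.379  0.1  ]
bin [ 0.474 -0.345  0.1  ]
bin [ 0.501 -0.18   0.1  ]
[0.38841522 0.31236297 0.14278729] 1.765874811158756 0.061049042533050095 [ 0.68  0.19 -0.44  0.94  0.    0.48]
[[-0.197 -0.931 -0.306  0.31 ]
 [ 0.98  -0.187 -0.062  0.299]
 [ 0.001 -0.312  0.95   0.278]
 [ 0.     0.     0.     1.   ]]
```

View pics/w1r.png

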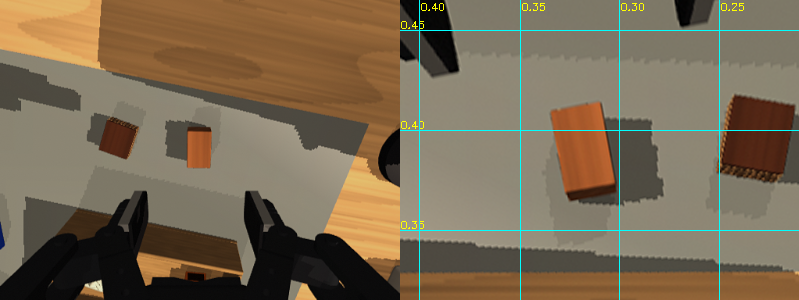

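The wrist view confirms the pine at about (.391,.317), with the jaws aligned along its narrow side. I'll descend and grip.

```bash
python3 -m crank '[0.4,2,4,-44,0, 0.4,0,0,-44,0, 0.4,0,0,-43,0, 0.4,0,0,0,0, -1,0,0,0,0, -1,0,0,0,0, -1,0,0,0,0, -1,0,0,0,0]'; python3 -m crank '[-1,0,0,40,0, -1,0,0,45,0, -1,0,0,45,0, -1,0,0,20,0, -1,0,0,0,0]'
```

```text
clock: 1.95
position: [0.392, 0.3193, 0.015]
eef_rot: [-0.099, 0.995, 0.002, 0.002]
ft_force: [-1.5, 0.5, 8.0]
width: 0.0244
grasp_force: 59.9
clock: 2.45
position: [0.393, 0.3195, 0.1677]
eef_rot: [-0.099, 0.995, 0.003, 0.004]
ft_force: [0.0, 0.2, 0.3]
width: 0.0244
grasp_force: 59.1
```

```bash
python3 -m crank '[-1,13,-43,4,-0.05, -1,13,-43,4,-0.05, -1,13,-43,4,-0.05, -1,13,-43,4,-0.05, -1,13,-43,0,-0.05, -1,13,-43,0,-0.05, -1,13,-43,0,-0.05, -1,13,-43,0,-0.05]'; python3 -m crank '[-1,13,-43,0,0, -1,13,-43,0,0, -1,13,-43,0,0, -1,13,-43,0,0, -1,13,-43,0,0, -1,13,-43,0,0, -1,0,0,-40,0, -1,0,0,-30,0]'; python3 -m crank '[0.4,0,0,0,0, 0.4,0,0,0,0, 0.4,0,0,0,0, 0.4,0,0,40,0, 0.4,0,0,40,0, 0.4,0,0,0,0]'
cat >> h.py <<'E'
def changes(ref='top0',name='topn',thr=45):
    g=snap('top',name); a=load(ref)['frame'].astype(int); d=cv2.GaussianBlur(np.abs(g['frame']-a).max(2).astype('u1'),(3,3),0)>thr
    n,l,st,c=cv2.connectedComponentsWithStats(cv2.dilate(d.astype('u1'),np.ones((3,3))))
    for i in range(1,n):
        if st[i,4]>25: print('chg',c[i].round(),st[i,4],pt(g,*c[i],.02).round(3)[:2])
    return g
E
python3 - <<'E'
from h import *
changes(); s=monitor.observe(); print(s['position'],yaw(),s['width'])
E
```

```text
clock: 3.25
position: [0.4943, -0.0285, 0.1782]
eef_rot: [0.102, 0.995, 0.0, 0.0]
ft_force: [-0.7, 0.6, -0.7]
width: 0.025
grasp_force: 38.8
clock: 4.05
position: [0.5724, -0.2864, 0.1068]
eef_rot: [0.102, 0.995, -0.0, 0.0]
ft_force: [-0.4, 1.0, -0.7]
width: 0.0245
grasp_force: 65.0
clock: 4.65
position: [0.5766, -0.2863, 0.1972]
eef_rot: [0.1, 0.995, -0.002, 0.006]
ft_force: [0.6, 0.2, 0.6]
width: 0.0597
grasp_force: 0.0
chg [488.  22.] 1953 [ 0.976 -0.599]
chg [384. 270.] 50819 [ 0.347 -0.317]
chg [375. 150.] 42 [ 0.631 -0.302]
chg [364. 178.] 294 [ 0.56  -0.275]
chg [115. 245.] 541 [0.388 0.301]
[ 0.57548366 -0.28576668  0.19426546] 1.3695440913670547 0.05988690791746451
```

```bash
python3 -m crank '[0.4,-15,43,0,0, 0.4,-15,43,0,0, 0.4,-15,43,0,0, 0.4,-15,43,0,0, 0.4,-15,43,0,0, 0.4,-15,43,0,0, 0.4,-15,43,0,0, 0.4,-15,43,0,0]'; python3 -m crank '[0.4,-15,43,-5,0, 0.4,-15,43,-10,0, 0.4,-15,41,-10,0, 0.4,-15,41,-10,0, 0.4,0,0,-30,0, 0.4,0,0,0,0]'
python3 - <<'E'
from h import *
g=changes(); s=monitor.observe(); print(s['position'],yaw(),s['width'])
w=snap('wrist','w2'); T=wT(w)
a=cv2.resize(g['frame'][90:230,320:440,::-1],(300,350)); b=rect(w,.315,.49,.13,.33,.018,2,T); cv2.imwrite('pics/w2r.png',np.hstack([a,b]))
E
```

```text
clock: 5.5
position: [0.4514, 0.0611, 0.1887]
eef_rot: [0.101, 0.995, 0.0, 0.001]
ft_force: [1.7, 0.6, 0.0]
width: 0.0597
grasp_force: 0.0
clock: 6.1
position: [0.3894, 0.2274, 0.1209]
eef_rot: [0.099, 0.995, -0.001, -0.002]
ft_force: [0.1, -0.4, -0.5]
width: 0.0599
grasp_force: 0.0
chg [ 71. 263.] 19695 [0.345 0.399]
chg [364. 178.] 295 [ 0.56  -0.275]
chg [380. 254.] 561 [ 0.384 -0.307]
chg [336. 254.] 153 [ 0.379 -0.206]
chg [456. 296.] 6272 [ 0.293 -0.479]
chg [272. 371.] 5801 [ 0.122 -0.066]
[0.39044679 0.22695287 0.12234708] 1.3706412427060837 0.05994243017106519
```

View pics/w2r.png

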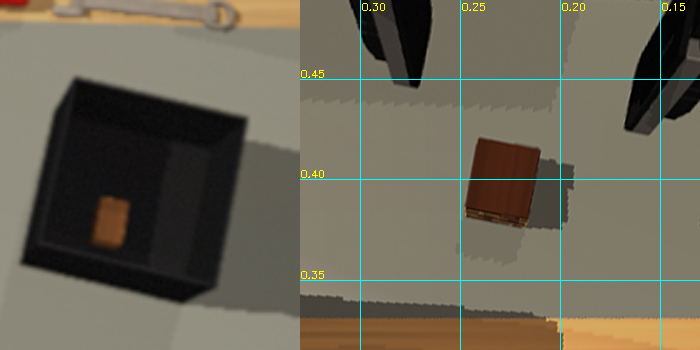

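Pine is in the bin. Ply is at (.401,.2285) in the wrist view.

```bash
python3 -m crank '[0.4,10,1.5,-36,0, 0.4,0,0,-36,0, 0.4,0,0,-36,0, 0.4,0,0,0,0, -1,0,0,0,0, -1,0,0,0,0, -1,0,0,0,0, -1,0,0,0,0]'; python3 -m crank '[-1,0,0,45,0, -1,0,0,45,0, -1,0,0,45,0, -1,0,0,25,0, -1,0,0,0,0]'
```

```text
clock: 7.0
position: [0.4044, 0.2296, 0.0179]
eef_rot: [0.101, 0.995, 0.001, 0.002]
ft_force: [-1.5, -1.6, 7.4]
width: 0.0304
grasp_force: 60.0
clock: 7.5
position: [0.4056, 0.2307, 0.1813]
eef_rot: [0.101, 0.995, 0.003, 0.004]
ft_force: [0.1, 0.6, -0.4]
width: 0.0302
grasp_force: 59.6
```

```bash
python3 -m crank '[-1,14,-43,0,0, -1,14,-43,0,0, -1,14,-43,0,0, -1,14,-43,0,0, -1,14,-43,0,0, -1,14,-43,0,0, -1,14,-43,0,0, -1,14,-43,0,0]'; python3 -m crank '[-1,14,-43,0,0, -1,14,-43,0,0, -1,14,-43,0,0, -1,14,-43,0,0, -1,0,0,-40,0, -1,0,0,-35,0]'; python3 -m crank '[0.4,0,0,0,0, 0.4,0,0,0,0, 0.4,0,0,0,0, 0.4,0,0,40,0, 0.4,0,0,40,0]'
python3 -m crank '[0.4,-10,43,0,0.025, 0.4,-16,43,0,0.025, 0.4,-16,43,0,0.025, 0.4,-16,43,0,0.025, 0.4,-16,43,0,0.025, 0.4,-16,43,-10,0.025, 0.4,-16,43,-30,0.025, 0.4,-16,43,-30,0.025]'
python3 - <<'E'
from h import *
g=changes(); s=monitor.observe(); print(s['position'],yaw(),s['width'])
w=snap('wrist','w3'); T=wT(w)
a=cv2.resize(g['frame'][90:280,320:420,::-1],(210,400)); b=rect(w,.38,.58,-.05,.15,.024,2,T); cv2.imwrite('pics/w3r.png',np.hstack([a,b]))
E
```

```text
clock: 8.3
position: [0.5146, -0.1171, 0.1758]
eef_rot: [0.101, 0.995, 0.0, 0.001]
ft_force: [1.4, 0.4, 0.4]
width: 0.0301
grasp_force: 59.6
clock: 8.9
position: [0.5713, -0.2894, 0.1002]
eef_rot: [0.102, 0.995, -0.001, 0.002]
ft_force: [-0.6, -0.6, -1.1]
width: 0.03
grasp_force: 59.7
clock: 9.4
position: [0.5704, -0.2867, 0.1827]
eef_rot: [0.1, 0.995, -0.0, 0.0]
ft_force: [1.2, 0.8, -0.7]
width: 0.0598
grasp_force: 0.0
clock: 10.2
position: [0.4528, 0.0514, 0.1181]
eef_rot: [0.0, 1.0, 0.0, 0.004]
ft_force: [0.5, 0.7, 0.6]
width: 0.0598
grasp_force: 0.0
chg [212. 260.] 28139 [0.36  0.076]
chg [367. 180.] 427 [ 0.558 -0.282]
chg [274. 226.] 76 [ 0.441 -0.063]
chg [492. 253.] 1853 [ 0.392 -0.566]
chg [384. 242.] 40 [ 0.411 -0.319]
chg [370. 247.] 71 [ 0.398 -0.285]
chg [105. 348.] 747 [0.161 0.305]
chg [218. 379.] 84 [0.103 0.052]
chg [160. 380.] 86 [0.097 0.179]
[0.44693163 0.05565054 0.11337263] 1.5756388499740654 0.0596318738840121Traceback (most recent call last):
  File "<stdin>", line 4, in <module>
    return _nx.concatenate(arrs, 1, dtype=dtype, casting=casting)
           ~~~~~~~~~~~~~~~^^^^^^^^^^^^^^^^^^^^^^^^^^^^^^^^^^^^^^^
ValueError: all the input array dimensions except for the concatenation axis must match exactly, but along dimension 0, the array at index 0 has size 400 and the array at index 1 has size 399
```

```bash
cat >> h.py <<'E'
def comp(f,*ims):
    H=min(i.shape[0] for i in ims); cv2.imwrite('pics/'+f+'.png',np.hstack([i[:H] for i in ims])[:600,:800])
E
python3 - <<'E'
from h import *
g=load('topn'); s=monitor.observe(); print(s['position'],yaw(),s['width'])
w=snap('wrist','w3'); T=wT(w)
a=cv2.resize(g['frame'][90:280,320:420,::-1],(210,400)); b=rect(w,.38,.58,-.05,.15,.024,2,T); comp('w3r',a,b)
E
```

```text
[0.4478473  0.05306608 0.11472888] 1.5756788580454115 0.059696058194532324
```

View pics/w3r.png

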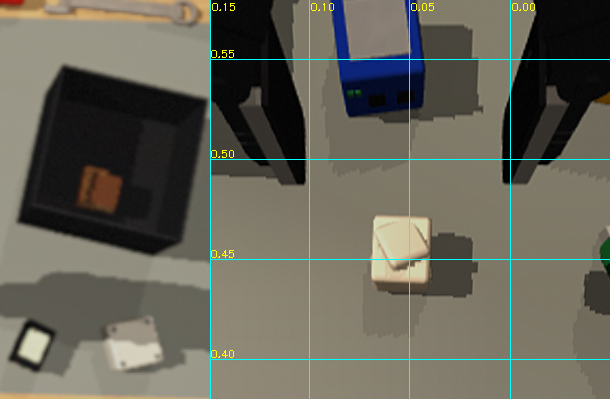

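Ply and pine are both in the bin. Plaster is at (.4555,.0545).

```bash
python3 -m crank '[0.4,7,1.5,-33,0, 0.4,0,0,-33,0, 0.4,0,0,-32,0, 0.4,0,0,0,0, -1,0,0,0,0, -1,0,0,0,0, -1,0,0,0,0, -1,0,0,0,0]'; python3 -m crank '[-1,0,0,45,0, -1,0,0,45,0, -1,0,0,45,0, -1,0,0,30,0, -1,0,0,0,0]'
```

```text
clock: 11.15
position: [0.4606, 0.0508, 0.0202]
eef_rot: [0.001, 1.0, 0.0, 0.002]
ft_force: [-1.0, -0.8, 5.7]
width: 0.0281
grasp_force: 59.3
clock: 11.65
position: [0.4622, 0.0511, 0.1893]
eef_rot: [0.001, 1.0, 0.001, 0.006]
ft_force: [1.3, 0.5, -1.5]
width: 0.0282
grasp_force: 59.8
```

```bash
python3 -m crank '[-1,14,-43,0,0, -1,14,-43,0,0, -1,14,-43,0,0, -1,14,-43,0,0, -1,14,-43,0,0, -1,14,-43,0,0, -1,14,-43,0,0, -1,14,-40,0,0]'; python3 -m crank '[-1,0,0,0,0, -1,0,0,-40,0, -1,0,0,-40,0, 0.4,0,0,0,0, 0.4,0,0,0,0, 0.4,0,0,0,0, 0.4,0,0,40,0, 0.4,0,0,40,0]'
python3 -m crank '[0.4,0,43,0,-0.14, 0.4,0,43,0,-0.14, 0.4,0,43,0,-0.14, 0.4,0,43,0,-0.14, 0.4,0,43,0,-0.14, 0.4,0,43,0,-0.14, 0.4,0,43,0,-0.14, 0.4,0,43,0,-0.14]'
python3 -m crank '[0.4,0,43,0,-0.14, 0.4,0,43,0,-0.14, 0.4,0,43,-10,-0.14, 0.4,0,40,-30,-0.06, 0.4,0,0,-20,0, 0.4,0,0,0,0]'
python3 - <<'E'
from h import *
g=changes(); s=monitor.observe(); print(s['position'],yaw(),s['width'])
w=snap('wrist','w4'); T=wT(w)
a=cv2.resize(g['frame'][90:280,320:420,::-1],(210,400)); b=rect(w,.48,.68,.15,.41,.025,2,T); comp('w4r',a,b)
E
```

```text
clock: 12.45
position: [0.5704, -0.2925, 0.1833]
eef_rot: [0.001, 1.0, -0.0, 0.001]
ft_force: [-0.3, 0.4, -0.9]
width: 0.0283
grasp_force: 59.8
clock: 13.25
position: [0.5703, -0.29, 0.1852]
eef_rot: [0.001, 1.0, -0.0, 0.0]
ft_force: [1.2, -0.3, 1.1]
width: 0.0595
grasp_force: 0.0
clock: 14.05
position: [0.5714, 0.0559, 0.1858]
eef_rot: [0.534, 0.845, 0.002, 0.002]
ft_force: [0.4, 0.0, -0.2]
width: 0.0598
grasp_force: 0.0
clock: 14.65
position: [0.569, 0.224, 0.1221]
eef_rot: [0.717, 0.697, -0.001, -0.0]
ft_force: [0.5, -0.9, -0.5]
width: 0.06
grasp_force: 0.0
chg [109. 209.] 41348 [0.471 0.322]
chg [375. 181.] 728 [ 0.553 -0.3  ]
chg [490. 241.] 3464 [ 0.42  -0.563]
chg [235. 222.] 195 [0.447 0.027]
chg [507. 302.] 85 [ 0.282 -0.591]
[0.56995697 0.22335591 0.12359311] -0.029674715005101056 0.06028664900295775
```

View pics/w4r.png

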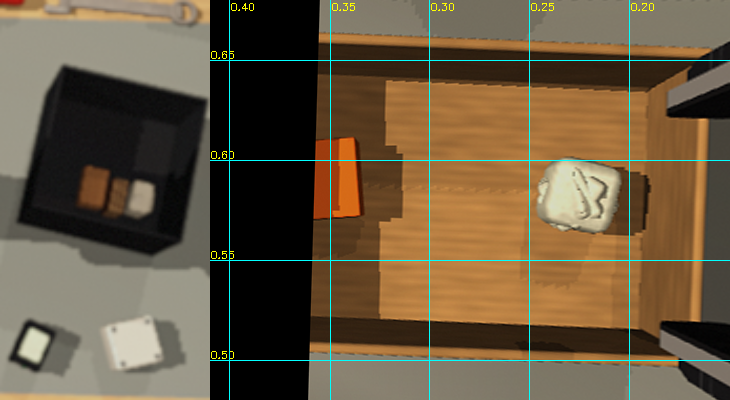

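Plaster is in the bin. Paper is at about (.5825,.227) inside the box.

```bash
python3 -m crank '[0.4,12,4,-20,0, 0.4,0,0,-30,0, 0.4,0,0,-30,0, 0.4,0,0,-23,0, 0.4,0,0,0,0, -1,0,0,0,0, -1,0,0,0,0, -1,0,0,0,0]'; python3 -m crank '[-1,0,0,0,0, -1,0,0,40,0, -1,0,0,45,0, -1,0,0,45,0, -1,0,0,35,0, -1,0,0,0,0]'
```

```text
clock: 15.55
position: [0.5845, 0.2273, 0.0227]
eef_rot: [0.718, 0.696, 0.002, 0.001]
ft_force: [-1.2, -1.8, 8.0]
width: 0.0328
grasp_force: 59.1
clock: 16.15
position: [0.5861, 0.2283, 0.1927]
eef_rot: [0.718, 0.696, 0.006, 0.002]
ft_force: [-0.1, 0.7, -0.2]
width: 0.033
grasp_force: 58.5
```

```bash
python3 -m crank '[-1,0,-42,0,0, -1,0,-42,0,0, -1,0,-42,0,0, -1,0,-42,0,0, -1,0,-42,0,0, -1,0,-42,0,0, -1,0,-42,0,0, -1,0,-42,0,0]'; python3 -m crank '[-1,0,-42,0,0, -1,0,-42,0,0, -1,0,-42,0,0, -1,0,-38,0,0, -1,0,0,0,0, -1,0,0,-40,0, -1,0,0,-40,0, 0.4,0,0,0,0]'; python3 -m crank '[0.4,0,0,0,0, 0.4,0,0,0,0, 0.4,0,0,40,0, 0.4,0,0,40,0]'
python3 -m crank '[0.4,0,44,0,0, 0.4,0,44,0,0, 0.4,0,44,0,0, 0.4,0,44,0,0, 0.4,0,44,0,0, 0.4,0,44,0,0, 0.4,0,44,0,0, 0.4,0,44,0,0]'
python3 -m crank '[0.4,0,44,0,0, 0.4,0,44,0,0, 0.4,0,44,0,0, 0.4,0,44,0,0, 0.4,0,44,0,0, 0.4,0,40,-30,0, 0.4,0,0,-30,0, 0.4,0,0,0,0]'
python3 - <<'E'
from h import *
g=changes(); s=monitor.observe(); print(s['position'],yaw(),s['width'])
w=snap('wrist','w5'); T=wT(w)
a=cv2.resize(g['frame'][90:280,210:420,::-1],(400,362)); b=rect(w,.49,.67,.28,.46,.023,2,T); comp('w5r',a,b)
E
```

```text
clock: 16.95
position: [0.582, -0.1109, 0.1852]
eef_rot: [0.718, 0.696, 0.0, 0.0]
ft_force: [1.4, 0.0, 0.6]
width: 0.0333
grasp_force: 58.5
clock: 17.75
position: [0.5781, -0.2709, 0.0994]
eef_rot: [0.718, 0.696, -0.002, -0.004]
ft_force: [-1.1, 0.9, -0.7]
width: 0.0466
grasp_force: 0.0
clock: 18.15
position: [0.5823, -0.2729, 0.1871]
eef_rot: [0.718, 0.696, 0.0, 0.0]
ft_force: [1.0, -0.0, 0.3]
width: 0.06
grasp_force: 0.0
clock: 18.95
position: [0.5834, 0.0811, 0.1878]
eef_rot: [0.718, 0.696, 0.002, 0.001]
ft_force: [0.5, -0.0, 0.1]
width: 0.0599
grasp_force: 0.0
clock: 19.75
position: [0.5801, 0.3395, 0.1226]
eef_rot: [0.717, 0.697, -0.002, -0.0]
ft_force: [-0.7, 0.1, 0.2]
width: 0.0599
grasp_force: 0.0
chg [ 4. 42.] 158 [0.887 0.623]
chg [ 51. 233.] 25015 [0.412 0.451]
chg [214. 177.] 959 [0.555 0.081]
chg [158. 165.] 402 [0.58  0.215]
chg [ 90. 167.] 44 [0.57  0.376]
chg [318. 194.] 3235 [ 0.519 -0.166]
chg [373. 180.] 791 [ 0.557 -0.297]
chg [482. 272.] 4934 [ 0.348 -0.54 ]
chg [229. 221.] 314 [0.45  0.042]
chg [429. 217.] 27 [ 0.471 -0.426]
chg [440. 227.] 38 [ 0.45  -0.449]
chg [415. 235.] 54 [ 0.429 -0.391]
chg [430. 235.] 73 [ 0.43  -0.424]
chg [153. 242.] 424 [0.396 0.215]
chg [115. 245.] 520 [0.388 0.301]
chg [441. 239.] 31 [ 0.421 -0.451]
chg [421. 245.] 43 [ 0.406 -0.404]
chg [428. 254.] 44 [ 0.385 -0.417]
chg [275. 371.] 5309 [ 0.123 -0.071]
chg [496. 377.] 436 [ 0.122 -0.556]
[0.58120003 0.33899554 0.12474151] -0.029889348693860243 0.0596274615463979
```

View pics/w5r.png

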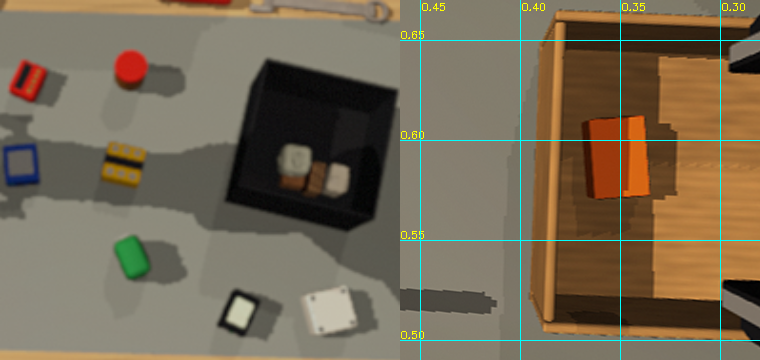

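Debris is collecting in the bin as planned. Trunking is at (.5915,.351).

```bash
python3 -m crank '[0.25,10,11,-20,0, 0.25,0,0,-30,0, 0.25,0,0,-30,0, 0.25,0,0,-26,0, 0.25,0,0,0,0, -1,0,0,0,0, -1,0,0,0,0, -1,0,0,0,0]'; python3 -m crank '[-1,0,0,0,0, -1,0,0,40,0, -1,0,0,45,0, -1,0,0,45,0, -1,0,0,35,0, -1,0,0,0,0]'
```

```text
clock: 20.65
position: [0.5941, 0.3506, 0.0215]
eef_rot: [0.718, 0.696, 0.002, 0.001]
ft_force: [-0.5, -1.8, 6.0]
width: 0.0382
grasp_force: 60.8
clock: 21.25
position: [0.5956, 0.3519, 0.1918]
eef_rot: [0.718, 0.696, 0.006, 0.001]
ft_force: [1.1, 0.7, 0.4]
width: 0.0383
grasp_force: 60.3
```

```bash
python3 -m crank '[-1,0,-43,0,0, -1,0,-43,0,0, -1,0,-43,0,0, -1,0,-43,0,0, -1,0,-43,0,0, -1,0,-43,0,0, -1,0,-43,0,0, -1,0,-43,0,0]'; python3 -m crank '[-1,0,-43,0,0, -1,0,-43,0,0, -1,0,-43,0,0, -1,0,-43,0,0, -1,0,-43,0,0, -1,0,-43,0,0, -1,0,-43,0,0, -1,0,0,0,0]'; python3 -m crank '[-1,0,0,-35,0, -1,0,0,-35,0, 0.25,0,0,0,0, 0.25,0,0,0,0, 0.25,0,0,0,0, 0.25,0,0,35,0, 0.25,0,0,40,0]'
python3 -m crank '[1,-26,0,0,0.14, 1,-26,0,0,0.14, 1,-26,0,0,0.14, 1,-26,0,0,0.14, 1,-26,0,0,0.14, 1,-26,0,0,0.14, 1,-26,0,0,0.14, 1,-26,-10,0,0.14]'; python3 -m crank '[1,0,-15,-10,0.14, 1,0,0,-30,0.14, 1,0,0,-20,0.14, 1,0,0,0,0.14, 1,0,0,0,0.14, 1,0,0,0,0.07, 1,0,0,0,0]'
python3 - <<'E'
from h import *
g=changes(); s=monitor.observe(); print(s['position'],yaw(),s['width'])
w=snap('wrist','w6'); T=wT(w)
a=cv2.resize(g['frame'][90:280,180:420,::-1],(400,317)); b=rect(w,.31,.46,-.37,-.17,.032,2,T); comp('w6r',a,b)
E
```

```text
clock: 22.05
position: [0.5918, 0.0042, 0.1837]
eef_rot: [0.718, 0.696, 0.0, 0.0]
ft_force: [0.5, -0.1, -0.2]
width: 0.0381
grasp_force: 60.3
clock: 22.85
position: [0.5916, -0.3004, 0.1833]
eef_rot: [0.72, 0.694, -0.001, 0.001]
ft_force: [0.0, -0.2, 0.3]
width: 0.0378
grasp_force: 60.3
clock: 23.55
position: [0.5919, -0.2947, 0.1901]
eef_rot: [0.718, 0.696, -0.0, -0.0]
ft_force: [1.3, -0.0, -0.1]
width: 0.0533
grasp_force: 0.0
clock: 24.35
position: [0.3842, -0.3051, 0.191]
eef_rot: [0.235, 0.972, -0.001, 0.002]
ft_force: [0.4, -1.0, 0.2]
width: 0.0853
grasp_force: 0.0
clock: 25.05
position: [0.3854, -0.321, 0.1307]
eef_rot: [-0.144, 0.99, -0.001, 0.001]
ft_force: [0.9, 0.8, -0.9]
width: 0.0855
grasp_force: 0.0
chg [104. 160.] 215 [0.589 0.346]
chg [117. 163.] 77 [0.583 0.313]
chg [376. 176.] 1115 [ 0.567 -0.303]
chg [157. 165.] 368 [0.578 0.218]
chg [460. 295.] 18547 [ 0.296 -0.487]
chg [228. 221.] 312 [0.451 0.043]
chg [153. 242.] 413 [0.396 0.216]
chg [115. 245.] 504 [0.388 0.302]
chg [229. 369.] 3414 [0.125 0.029]
chg [332. 366.] 56 [ 0.137 -0.196]
[ 0.38529868 -0.32090427  0.13043011] 1.8577144441118063 0.08509824206566753
```

View pics/w6r.png

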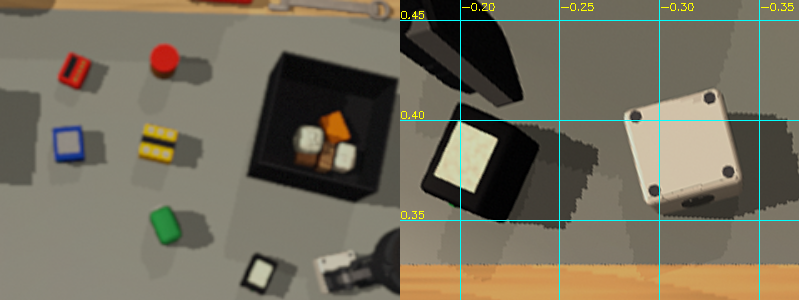

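All five pieces of debris are in the bin and the box is empty. Junction is at (.387,-.312), yaw .29.

```bash
python3 -m crank '[0.75,2,9,-20,0, 0.75,0,0,-30,0, 0.75,0,0,-30,0, 0.75,0,0,-30,0, 0.75,0,0,0,0, -1,0,0,0,0, -1,0,0,0,0, -1,0,0,0,0]'; python3 -m crank '[-1,0,0,0,0, -1,0,0,40,0, -1,0,0,45,0, -1,0,0,45,0, -1,0,0,30,0, -1,0,0,0,0]'
python3 - <<'E'
from h import *
s=monitor.observe(); print(s['position'],yaw(),s['width'])
E
```

```text
clock: 25.95
position: [0.3876, -0.3123, 0.0206]
eef_rot: [-0.143, 0.99, -0.001, 0.001]
ft_force: [-0.5, 0.0, 4.9]
width: 0.0506
grasp_force: 62.7
clock: 26.55
position: [0.389, -0.3135, 0.1844]
eef_rot: [-0.144, 0.99, -0.004, 0.003]
ft_force: [0.5, -0.6, -1.1]
width: 0.0507
grasp_force: 63.3
[ 0.38895729 -0.31346377  0.18436463] 1.8587882359169563 0.05066150735258386
```

```bash
python3 -m crank '[-1,17,42,0,-0.025, -1,17,42,0,-0.025, -1,17,42,0,-0.025, -1,17,42,0,-0.025, -1,17,42,0,-0.025, -1,17,42,0,-0.025, -1,17,42,0,-0.025, -1,17,42,0,-0.025]'; python3 -m crank '[-1,17,42,0,-0.025, -1,17,42,0,-0.025, -1,17,42,0,-0.025, -1,17,42,0,-0.025, -1,17,42,-10,-0.025, -1,0,0,-20,0, -1,0,0,0,0, -1,0,0,0,0]'
python3 - <<'E'
from h import *
s=monitor.observe(); print(s['position'],yaw(),s['width'])
w=snap('wrist','w7'); T=wT(w); print(T[:3,3].round(3))
comp('w7r',cv2.resize(w['frame'][:,:,::-1],(384,288)),rect(w,.48,.68,.16,.40,.055,1.7,T))
E
```

```text
clock: 27.35
position: [0.5221, 0.0267, 0.1782]
eef_rot: [-0.044, 0.999, -0.0, -0.0]
ft_force: [0.9, 0.1, -1.1]
width: 0.0506
grasp_force: 63.1
clock: 28.15
position: [0.606, 0.2341, 0.1477]
eef_rot: [0.018, 1.0, -0.001, -0.001]
ft_force: [-0.0, -0.0, -0.8]
width: 0.051
grasp_force: 63.2
[0.60597755 0.23411261 0.14769651] 1.533879942533105 0.05102026012218511
[0.527 0.239 0.283]
```

View pics/w7r.png

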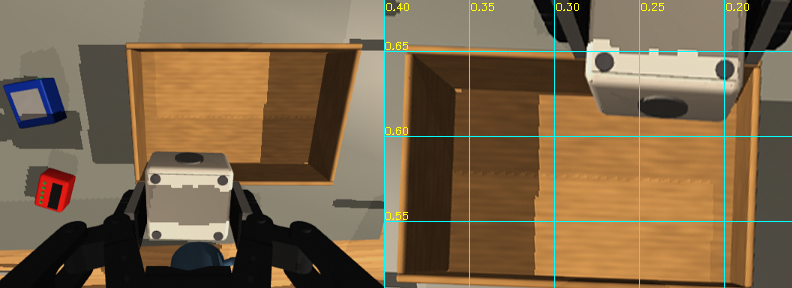

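The rim measures as centre (.579,.2845), yaw about -.05. Junction slot: (.607,.243), slightly inward so the right finger clears the wall.

```bash
python3 -m crank '[-1,1,9,-30,-0.01, -1,0,0,-40,0, -1,0,0,-35,0, -1,0,0,-14,0, -1,0,0,0,0, 0.4,0,0,0,0, 0.4,0,0,0,0, 0.4,0,0,0,0]'; python3 -m crank '[0.4,0,0,20,0, 0.4,0,0,40,0, 0.4,0,0,40,0, 0.4,0,0,40,0]'
python3 - <<'E'
from h import *
s=monitor.observe(); print(s['position'],yaw(),s['width'])
E
```

```text
clock: 29.0
position: [0.6098, 0.2444, 0.0319]
eef_rot: [0.023, 1.0, 0.001, 0.002]
ft_force: [0.1, 0.6, -0.3]
width: 0.0597
grasp_force: 0.0
clock: 29.4
position: [0.6084, 0.244, 0.1724]
eef_rot: [0.023, 1.0, 0.0, 0.001]
ft_force: [0.5, -0.1, 0.3]
width: 0.0598
grasp_force: 0.0
[0.60837978 0.24396195 0.1723806 ] 1.5240548301864556 0.05976348924950381
```

```bash
python3 -m crank '[0.4,-20,-41,0,-0.034, 0.4,-20,-41,0,-0.034, 0.4,-20,-41,0,-0.034, 0.4,-20,-41,0,-0.034, 0.4,-20,-41,0,-0.034, 0.4,-20,-41,0,-0.034, 0.4,-20,-41,0,-0.034, 0.4,-20,-41,0,-0.034]'; python3 -m crank '[0.4,-22,-41,0,-0.034, 0.4,-22,-41,-20,-0.034, 0.4,-22,-41,-20,-0.034, 0.4,0,0,0,0, 0.4,0,0,0,0]'
python3 - <<'E'
from h import *
g=changes(); s=monitor.observe(); print(s['position'],yaw(),s['width'])
w=snap('wrist','w8'); T=wT(w); print(T[:3,3].round(3))
a=cv2.resize(g['frame'][110:260,60:300,::-1],(480,300)); comp('w8r',a,rect(w,.31,.46,-.28,-.13,.030,2,T))
E
```

```text
clock: 30.2
position: [0.4478, -0.0857, 0.171]
eef_rot: [0.159, 0.987, -0.0, 0.001]
ft_force: [1.1, -0.8, -0.4]
width: 0.0596
grasp_force: 0.0
clock: 30.7
position: [0.3824, -0.207, 0.1307]
eef_rot: [0.21, 0.978, 0.0, 0.001]
ft_force: [-0.4, 0.7, 0.5]
width: 0.0594
grasp_force: 0.0
chg [152. 156.] 958 [0.601 0.232]
chg [104. 161.] 219 [0.587 0.346]
chg [117. 163.] 79 [0.583 0.312]
chg [394. 295.] 31869 [ 0.291 -0.337]
chg [410. 169.] 33 [ 0.586 -0.385]
chg [437. 180.] 43 [ 0.561 -0.448]
chg [229. 221.] 308 [0.45  0.041]
chg [329. 229.] 55 [ 0.437 -0.191]
chg [153. 242.] 432 [0.396 0.215]
chg [115. 245.] 531 [0.388 0.301]
[ 0.38331055 -0.20645945  0.131057  ] 1.1492080031400962 0.059888018004215296
[ 0.311 -0.172  0.265]
```

View pics/w8r.png

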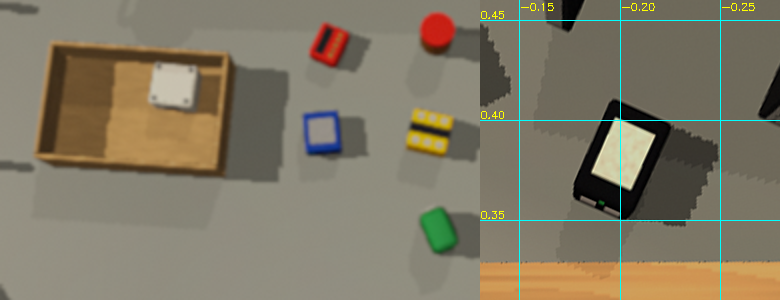

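Junction lies flat in the box. Injector is at (.383,-.202), yaw as set.

```bash
python3 -m crank '[0.4,0,4.5,-20,0.01, 0.4,0,0,-30,0, 0.4,0,0,-30,0, 0.4,0,0,-32,0, 0.4,0,0,0,0, -1,0,0,0,0, -1,0,0,0,0, -1,0,0,0,0]'; python3 -m crank '[-1,0,0,0,0, -1,0,0,40,0, -1,0,0,45,0, -1,0,0,45,0, -1,0,0,30,0, -1,0,0,0,0]'
python3 - <<'E'
from h import *
s=monitor.observe(); print(s['position'],yaw(),s['width'])
E
```

```text
clock: 31.6
position: [0.3846, -0.2021, 0.02]
eef_rot: [0.204, 0.979, -0.0, 0.002]
ft_force: [0.2, 2.0, 6.6]
width: 0.0325
grasp_force: 60.4
clock: 32.2
position: [0.3859, -0.2034, 0.1836]
eef_rot: [0.204, 0.979, -0.001, 0.005]
ft_force: [0.6, -0.6, -0.8]
width: 0.0325
grasp_force: 60.3
[ 0.38590559 -0.2033504   0.18358265] 1.159944693890721 0.03254397650493604
```

```bash
python3 -m crank '[-1,17.5,41.5,0,0.028, -1,17.5,41.5,0,0.028, -1,17.5,41.5,0,0.028, -1,17.5,41.5,0,0.028, -1,17.5,41.5,0,0.028, -1,17.5,41.5,0,0.028, -1,17.5,41.5,0,0.028, -1,17.5,41.5,0,0.028]'; python3 -m crank '[-1,17.5,41.5,0,0.028, -1,17.5,41.5,0,0.028, -1,17.5,41.5,0,0.028, -1,17.5,41.5,0,0.028, -1,17.5,41.5,-10,0.028, -1,0,0,-20,0, -1,0,0,0,0, -1,0,0,0,0]'
python3 - <<'E'
from h import *
s=monitor.observe(); print(s['position'],yaw(),s['width'])
E
```

```text
clock: 33.0
position: [0.5227, 0.1322, 0.1776]
eef_rot: [0.093, 0.996, -0.0, -0.0]
ft_force: [0.4, -0.4, -1.4]
width: 0.0325
grasp_force: 60.4
clock: 33.8
position: [0.6091, 0.337, 0.1472]
eef_rot: [0.024, 1.0, -0.001, -0.001]
ft_force: [-0.3, -0.6, -0.8]
width: 0.0326
grasp_force: 60.4
[0.60914179 0.33702175 0.14715947] 1.523772944797403 0.03264165017912263
```

```bash
python3 -m crank '[-1,2,-1,-30,0, -1,0,0,-40,0, -1,0,0,-35,0, -1,0,0,-14,0, -1,0,0,0,0, 0.1,0,0,0,0, 0.1,0,0,0,0, 0.1,0,0,0,0]'; python3 -m crank '[0.1,0,0,20,0, 0.1,0,0,40,0, 0.1,0,0,40,0, 0.5,0,0,40,0, 0.5,0,0,0,0]'
python3 - <<'E'
from h import *
s=monitor.observe(); print(s['position'],yaw(),s['width'])
g=changes()
E
```

```text
clock: 34.6
position: [0.6138, 0.3376, 0.0316]
eef_rot: [0.023, 1.0, 0.001, 0.002]
ft_force: [-0.5, -0.3, 0.0]
width: 0.0471
grasp_force: 0.0
clock: 35.1
position: [0.616, 0.3391, 0.1779]
eef_rot: [0.023, 1.0, 0.003, 0.006]
ft_force: [0.9, 0.3, 0.3]
width: 0.0639
grasp_force: 0.0
[0.61602067 0.33905627 0.17787431] 1.5241752335960277 0.06393922853637148
chg [ 9. 17.] 373 [0.956 0.62 ]
chg [ 95. 253.] 30212 [0.368 0.347]
chg [135. 155.] 1821 [0.602 0.273]
chg [279. 168.] 2378 [ 0.58  -0.073]
chg [375. 176.] 1081 [ 0.567 -0.302]
chg [477. 243.] 6646 [ 0.414 -0.532]
chg [229. 221.] 319 [0.45  0.042]
chg [153. 242.] 423 [0.396 0.215]
chg [115. 245.] 516 [0.388 0.302]
chg [340. 255.] 702 [ 0.379 -0.215]
chg [388. 254.] 763 [ 0.384 -0.327]
chg [493. 375.] 673 [ 0.125 -0.549]
```

```bash
python3 -m crank '[0.5,-8,-39,-6,0.027, 0.5,-8,-39,-6,0.027, 0.5,-8,-39,-6,0.027, 0.5,-8,-39,-6,0.027, 0.5,-8,-39,-6,0.027, 0.5,-8,-39,-6,0.027, 0.5,-8,-37,-6,0.027, 0.5,0,0,0,0]'
cat >> h.py <<'E'
def find(w,T,z,lo,hi,box):
    # blob of hsv range in rectified plane z (no grid issue: uses native rect)
    o=rect(w,*box,z,2,T); o=cv2.cvtColor(o,cv2.COLOR_BGR2HSV); m=cv2.morphologyEx(cv2.inRange(o,lo,hi),cv2.MORPH_CLOSE,np.ones((7,7)))
    n,l,st,c=cv2.connectedComponentsWithStats(m)
    for i in range(1,n):
        if st[i,4]>400:
            (cx,cy),wh,a=cv2.minAreaRect(np.argwhere(l==i)[:,::-1].astype('f4'))
            print('xy',round(box[1]-cy/2000,4),round(box[3]-cx/2000,4),'size mm',np.round(np.array(wh)/2,1),'ang',round(a,1),'area mm2',st[i,4]/4)
            r=cv2.boxPoints(((cx,cy),wh,a)); print(np.c_[box[1]-r[:,1]/2000,box[3]-r[:,0]/2000].round(3).tolist())
E
python3 - <<'E'
from h import *
s=monitor.observe(); print(s['position'],yaw(),s['width'])
w=snap('wrist','w9'); T=wT(w)
o=rect(w,.50,.62,.0,.13,.028,2,T); h=cv2.cvtColor(o,cv2.COLOR_BGR2HSV)
print('blue'); find(w,T,.028,(108,120,20),(130,255,255),(.48,.64,-.02,.15))
g=snap('top','t9'); print('top blue');find(g,None,.028,(108,120,20),(130,255,255),(.48,.64,-.02,.15)); print('top yellow');find(g,None,.034,(18,120,80),(35,255,255),(.48,.64,-.15,.03))
g=load('top0'); print('top0 blue');find(g,None,.028,(108,120,20),(130,255,255),(.48,.64,-.02,.15));print('top0 yellow');find(g,None,.034,(18,120,80),(35,255,255),(.48,.64,-.15,.03))
E
```

```text
clock: 35.95
position: [0.5536, 0.0619, 0.1256]
eef_rot: [-0.069, 0.998, -0.001, -0.002]
ft_force: [-0.1, 1.4, -0.4]
width: 0.0645
grasp_force: 0.0
[0.5535586  0.06192374 0.12556968] 1.708830737994759 0.06449881143998695
blue
xy 0.5576 0.0701 size mm [53.1 41.6] ang 82.5 area mm2 1247.25
[[0.5809999704360962, 0.09399999678134918], [0.5870000123977661, 0.05299999937415123], [0.5339999794960022, 0.04600000008940697], [0.5289999842643738, 0.08699999749660492]]
top blue
top yellow
xy 0.5726 -0.0647 size mm [48.9 19.4] ang 11.8 area mm2 739.5
[[0.5680000185966492, -0.039000000804662704], [0.5870000123977661, -0.0430000014603138], [0.5770000219345093, -0.09099999815225601], [0.5580000281333923, -0.08699999749660492]]
xy 0.5444 -0.0586 size mm [48.6 26.2] ang 11.3 area mm2 1062.0
[[0.5360000133514404, -0.03200000151991844], [0.5619999766349792, -0.03700000047683716], [0.5519999861717224, -0.08500000089406967], [0.5270000100135803, -0.07999999821186066]]
top0 blue
xy 0.555 0.0645 size mm [50.  41.4] ang 83.4 area mm2 933.75
[[0.5770000219345093, 0.08799999952316284], [0.5820000171661377, 0.04699999839067459], [0.5329999923706055, 0.04100000113248825], [0.527999997138977, 0.0820000022649765]]
top0 yellow
xy 0.5729 -0.0647 size mm [49.  19.1] ang 11.5 area mm2 742.25
[[0.5680000185966492, -0.039000000804662704], [0.5870000123977661, -0.0430000014603138], [0.5770000219345093, -0.09099999815225601], [0.5590000152587891, -0.08699999749660492]]
xy 0.5445 -0.0588 size mm [49.2 25. ] ang 11.8 area mm2 1003.75
[[0.5370000004768372, -0.03200000151991844], [0.5619999766349792, -0.03700000047683716], [0.5519999861717224, -0.08500000089406967], [0.5270000100135803, -0.07999999821186066]]
```

```bash
python3 -m crank '[0.6,7,8.5,-20,-0.01, 0.6,0,0,-30,0, 0.6,0,0,-30,0, 0.6,0,0,-26,0, 0.6,0,0,0,0, -1,0,0,0,0, -1,0,0,0,0, -1,0,0,0,0]'; python3 -m crank '[-1,0,0,0,0, -1,0,0,40,0, -1,0,0,45,0, -1,0,0,45,0, -1,0,0,30,0, -1,0,0,0,0]'
python3 - <<'E'
from h import *
s=monitor.observe(); print(s['position'],yaw(),s['width'])
E
```

```text
clock: 36.85
position: [0.5649, 0.075, 0.023]
eef_rot: [-0.066, 0.998, 0.0, 0.002]
ft_force: [1.2, -0.2, 4.2]
width: 0.0408
grasp_force: 61.5
clock: 37.45
position: [0.5665, 0.0748, 0.1868]
eef_rot: [-0.066, 0.998, 0.0, 0.005]
ft_force: [0.9, -0.5, -1.8]
width: 0.0405
grasp_force: 61.7
[0.56651111 0.07480769 0.18681311] 1.7028900404619551 0.040471052705632046
```

```bash
python3 -m crank '[-1,-2,37,0,-0.026, -1,-2,37,0,-0.026, -1,-2,37,0,-0.026, -1,-2,37,0,-0.026, -1,-2,37,0,-0.026, -1,-2,37,-10,-0.026, -1,-2,37,-20,-0.026, -1,0,0,0,0]'; python3 -m crank '[-1,0,0,0,0]'
python3 - <<'E'
from h import *
s=monitor.observe(); print(s['position'],yaw(),s['width'])
E
```

```text
clock: 38.25
position: [0.5466, 0.3366, 0.147]
eef_rot: [0.023, 1.0, -0.0, -0.002]
ft_force: [-0.1, 0.6, -2.7]
width: 0.0407
grasp_force: 61.7
clock: 38.35
position: [0.5478, 0.3334, 0.1492]
eef_rot: [0.024, 1.0, -0.001, -0.001]
ft_force: [1.5, -0.7, -1.3]
width: 0.0402
grasp_force: 61.7
[0.54782252 0.33337277 0.149208  ] 1.5228615505530154 0.040161171963632745
```

```bash
python3 -m crank '[-1,3,2,-30,0, -1,0,0,-40,0, -1,0,0,-35,0, -1,0,0,-14,0, -1,0,0,0,0, 0.3,0,0,0,0, 0.3,0,0,0,0, 0.3,0,0,0,0]'; python3 -m crank '[0.3,0,0,20,0, 0.3,0,0,40,0, 0.3,0,0,40,0, 0.6,0,0,40,0, 0.6,0,0,0,0]'
python3 -m crank '[0.6,0,-40,0,-0.02, 0.6,0,-40,0,-0.02, 0.6,0,-40,0,-0.02, 0.6,0,-40,0,-0.02, 0.6,0,-40,0,-0.02, 0.6,0,-40,0,-0.02, 0.6,0,-40,0,-0.02, 0.6,0,-40,-10,-0.01]'; python3 -m crank '[0.6,0,-40,-20,0, 0.6,6,-34,-20,0, 0.6,0,0,0,0, 0.6,0,0,0,0]'
python3 - <<'E'
from h import *
s=monitor.observe(); print(s['position'],yaw(),s['width'])
w=snap('wrist','w10'); T=wT(w)
find(w,T,.034,(18,120,80),(35,255,255),(.48,.64,-.15,.03))
E
```

```text
clock: 39.15
position: [0.5536, 0.3361, 0.0341]
eef_rot: [0.025, 1.0, 0.001, 0.001]
ft_force: [0.3, -0.0, 0.1]
width: 0.0552
grasp_force: 0.0
clock: 39.65
position: [0.5559, 0.3377, 0.1802]
eef_rot: [0.025, 1.0, 0.003, 0.005]
ft_force: [1.7, 0.1, 0.7]
width: 0.0683
grasp_force: 0.0
clock: 40.45
position: [0.5533, 0.0139, 0.1638]
eef_rot: [0.1, 0.995, 0.0, 0.002]
ft_force: [1.4, 0.0, -1.7]
width: 0.0683
grasp_force: 0.0
clock: 40.85
position: [0.558, -0.0591, 0.122]
eef_rot: [0.101, 0.995, 0.0, -0.0]
ft_force: [0.6, -0.7, -0.1]
width: 0.0684
grasp_force: 0.0
[ 0.55795171 -0.05908642  0.12200043] 1.3692988779114101 0.06838510573301859
xy 0.5767 -0.061 size mm [47.6 16.1] ang 11.8 area mm2 609.5
[[0.5740000009536743, -0.035999998450279236], [0.5889999866485596, -0.039000000804662704], [0.5799999833106995, -0.0860000029206276], [0.5640000104904175, -0.08299999684095383]]
xy 0.5453 -0.0545 size mm [47.6 24.6] ang 11.3 area mm2 987.75
[[0.5379999876022339, -0.028999999165534973], [0.5619999766349792, -0.03400000184774399], [0.5529999732971191, -0.07999999821186066], [0.5289999842643738, -0.07500000298023224]]
```

```bash
python3 -m crank '[0.6,1,1,-20,0, 0.6,0,0,-30,0, 0.6,0,0,-30,0, 0.6,0,0,-24,0, 0.6,0,0,0,0, -1,0,0,0,0, -1,0,0,0,0, -1,0,0,0,0]'; python3 -m crank '[-1,0,0,0,0, -1,0,0,40,0, -1,0,0,45,0, -1,0,0,45,0, -1,0,0,30,0, -1,0,0,0,0]'
python3 - <<'E'
from h import *
s=monitor.observe(); print(s['position'],yaw(),s['width'])
E
```

```text
clock: 41.7
position: [0.5609, -0.0574, 0.0201]
eef_rot: [0.099, 0.995, 0.0, 0.002]
ft_force: [-1.0, 1.4, 4.7]
width: 0.0469
grasp_force: 64.1
clock: 42.3
position: [0.5626, -0.058, 0.1839]
eef_rot: [0.1, 0.995, 0.0, 0.005]
ft_force: [0.9, 0.9, -0.7]
width: 0.047
grasp_force: 63.3
[ 0.56259532 -0.05800132  0.18386314] 1.3709071819600938 0.047021316618934154
```

```bash
python3 -m crank '[-1,-2.4,38,0,0.019, -1,-2.4,38,0,0.019, -1,-2.4,38,0,0.019, -1,-2.4,38,0,0.019, -1,-2.4,38,0,0.019, -1,-2.4,38,0,0.019, -1,-2.4,38,-10,0.019, -1,-2.4,38,-20,0.019]'; python3 -m crank '[-1,0,0,0,0, -1,0,0,0,0, -1,0,0,0,0]'
python3 - <<'E'
from h import *
s=monitor.observe(); print(s['position'],yaw(),s['width'])
E
```

```text
clock: 43.1
position: [0.5404, 0.2482, 0.1484]
eef_rot: [0.024, 1.0, 0.0, 0.001]
ft_force: [1.1, -0.1, -2.5]
width: 0.047
grasp_force: 63.2
clock: 43.4
position: [0.5398, 0.2455, 0.1478]
eef_rot: [0.024, 1.0, -0.0, -0.0]
ft_force: [1.2, 0.2, -1.6]
width: 0.0469
grasp_force: 63.3
[0.53979879 0.2455245  0.14784512] 1.5223597963124686 0.04688836121381852
```

```bash
python3 -m crank '[-1,4,0,-30,0, -1,0,0,-40,0, -1,0,0,-35,0, -1,0,0,-16,0, -1,0,0,0,0, 0.33,0,0,0,0, 0.33,0,0,0,0, 0.33,0,0,0,0]'; python3 -m crank '[0.33,0,0,20,0, 0.33,0,0,40,0, 0.33,0,0,40,0, 0.33,0,0,40,0, 0.33,-20,0,40,0, 0.33,-20,0,0,0]'
python3 -m crank '[0.33,-20,0,0,0, 0.33,0,0,0,0]'
python3 - <<'E'
from h import *
s=monitor.observe(); print(s['position'],yaw(),s['width'])
w=snap('wrist','w11'); T=wT(w); g=snap('top','t11')
comp('fin',cv2.resize(w['frame'][:,:,::-1],(400,300)),cv2.resize(g['frame'][100:280,60:420,::-1],(400,200)) if 0 else cv2.copyMakeBorder(cv2.resize(g['frame'][100:280,60:420,::-1],(400,200)),0,100,0,0,cv2.BORDER_CONSTANT))
E
```

```text
clock: 44.2
position: [0.545, 0.2462, 0.0281]
eef_rot: [0.024, 1.0, 0.0, 0.001]
ft_force: [-0.2, 0.4, 0.6]
width: 0.0566
grasp_force: 0.0
clock: 44.8
position: [0.5073, 0.2479, 0.2138]
eef_rot: [0.024, 1.0, 0.003, 0.005]
ft_force: [-0.5, 1.1, 0.5]
width: 0.0569
grasp_force: 0.0
clock: 45.0
position: [0.4824, 0.2463, 0.2083]
eef_rot: [0.023, 1.0, 0.0, 0.0]
ft_force: [-0.6, -0.0, 0.7]
width: 0.0569
grasp_force: 0.0
[0.48237466 0.24629288 0.20825988] 1.5239989435795915 0.056901758598601394
```

View pics/fin.png

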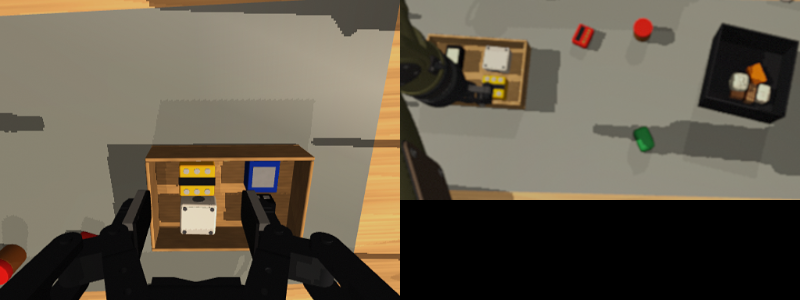

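The four modules lie flat side by side in the box (wrist view: arrester (197,180), junction (198,218), converter (262,178), injector (265,205)). All the debris is in the bin at right, and the arm is clear.

```bash
python3 -c "
from cell import env
print(env.sign_off())"
```

```text
the job is handed in; nothing more can be done
None
```

The job is handed in: all five debris pieces are in the bin, the four modules look flat side by side in the box in the last pictures, and I left the bystanders alone; no verdict was returned.

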